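Open the extraction damper to its preset stop and hook it there

ROBOT

A 6-joint arm with a two-finger parallel gripper is mounted at the origin on the work surface. World frame = base frame: x ahead of the robot, y to its left, z up, the work surface at z = 0. Lengths are in m, angles in rad, forces in N, time in s.
With the tool pointing down it reaches from about 0.375 to 0.9 m from the base axis. Payload 3.1 kg.
Tool frame: the origin (TCP) lies at the very end of the fingers, on their centre line; the grasp point (between the pads) lies 19 mm behind it; z points along the fingers, y is the line along which they close (so a half turn about z gives the same grasp; the last joint's range is limited). The gripper opens to 85 mm and grips with 20 to 120 N. Pads are 22 mm wide; open, the fingers measure 114 mm over their backs; the gripper's body (76 mm by 85 mm) begins 54 mm behind the grasp point. The pads swing forward as they close: fully open they stand 13 mm farther back than shut.
Start: joints at [-1.419, 0.527, 1.433, -0, 1.181, -0.178], TCP at [0.203, -0.591, 0.231] pointing down, gripper open.
Joint ranges: [-3.08, 3.08], [-0.75, 2.2], [0.22, 2.44], [-1.43, 4.57], [0, 2.65], [-2.85, 2.85]. Speed limits (rad/s): [2.79, 2.79, 3.14, 3.14, 3.14, 3.14].

INTERFACE

Orientations are given as a unit quaternion [x, y, z, w].
In Python, from station import telemetry, snapshot, ticket gives the robot as it stands.
- The arm moves only by the tool move_arm, never from a script. Its argument "commands" is text: rows parted by semicolons, each of 7 numbers parted by spaces: the shift along the tool's x, y, z in mm, then the turn, a rotation vector about the tool's x, y, z in degrees, then the opening, from -1 (shut) to 1 (fully open). A call has exactly 5 rows; each row is the pose to reach, as a shift and turn from the pose commanded when the call began, along the tool's axes at that moment; what a row does not reach only later rows make up. A row lasts 1/8 s, in which the tool goes at most 62.5 mm and 10.7 degrees, less where a joint would pass 70% of its speed; a pose out of reach is approached as far as the arm can. A call with a gripper value outside its range is refused whole. The fingers move at their own pace and stop on an object; "grip_force" is the grip in N (left out, the last holds). Time passes only in rows, so rows that repeat a pose let the fingers close, or fill a call up. It gives the time, the measured TCP pose, the force, the opening and the grip force at its end, in the units of the state.
- telemetry.sense(): the state, without advancing time (a new reading comes with each control period).
- snapshot(name): name is "side" or "top" or "wrist"; returns a dict with "image" (420x560x3 uint8, red, green, blue), "fx", "fy", "cx", "cy" (pixels), "k1" (the pictures are not rectified: a ray, as slopes to the right and down, at radius r is drawn at 1 + k1 r^2 times it, then the intrinsics apply), "pose" (4x4, takes a point from camera to world coordinates). Camera axes: x right, y down, z forward; pixel columns grow to the right and rows downward; lengths in m; the calibration is good to about 2 mm. A picture is of the moment at which its call begins. There is no depth.
- ticket.sign_off(): hands the job in; it is judged then, once.
The state is a dict: "t": time; "q": joint angles; "qd": joint speeds; "tau": joint torques, N m; "tcp_pos": TCP position; "tool_rot": TCP orientation; "force": force on the tool from outside, world axes, zero at the start; "ft_torque": the same for the moment, N m; "finger_gap": opening from 0.0 (shut) to 1.0 (fully open); "gripper_force": force on a finger pad.
Only numpy, scipy, OpenCV 4.12 (cv2) and the standard library are available. Lean on these libraries where they do the work, as an engineer would, in place of code of your own. Each camera call takes 0.05 s, during which the arm holds its last target. There are 200 camera calls.

TASK

Open the dust-extraction damper: push the green lever's paddle round anticlockwise until the lever bears firmly against the blue preset stop, without forcing the stop off its setting. Then swing the yellow hook down over the lever until it lies in its catch, so that the damper stays locked at that opening. Leave the glue bottle and the tin next to it as they stand.

Things in the scene. Friction and masses are not known exactly. Their poses are not given: they have to be found in the camera images.
- damper: Fixed grey extraction hood on a 100 mm duct. Origin at table height under the lever's vertical spindle; x along the duct away from the flared mouth, y left, z up. Below the lever the highest metal is the dial plate, 134 mm up (within 112 mm of the spindle); the mouth's top is 120 mm up.
- lever: Green lever on the vertical spindle. Origin on the spindle, 135 mm above the table, z up; bar along its own +y: 24 mm wide (x -12 to 12), 170 mm long, z 10 to 26 mm. Shut: its axes parallel the damper's. It opens anticlockwise from above (towards its own -x), stays where left, and takes 0.4 Nm to turn (2.6 N at the paddle). Starts 0 to 0.3 rad open.
- paddle (a point): Centre of the lever's upright green paddle, at (0, 152, 53) mm in the lever's frame; the paddle is 16 mm thick (x), 36 mm wide (y), 56 mm high (z), its top 81 mm above the lever's origin (216 mm above the table).
- stop: Blue stop clamp, preset at 0.75 to 1.25 rad of opening. Origin and spindle as the lever's; its axes parallel the lever's when the lever bears on it. Block: x -44 to -12, y 72 to 98, z 0 to 30 mm; the lever's leading side meets its face x = -12 mm. The clamp slips if the lever bears on it with about 50 N (about 30 N at the paddle).
- stop_face (a point): Point of the stop's face that the lever meets, (-12, 85, 18) mm in the stop's frame.
- lever_face (a point): Point of the lever's leading side that meets the stop, (-12, 85, 18) mm in the lever's frame; it coincides with stop_face when the lever is home.
- hook: Yellow hook hinged on the stop at (-34, 85, 36) mm in the stop's frame (its origin), axis along y. Bar along its +x: 89 long, 14 wide, 10 mm thick; nose at x 50 to 58 mm reaches 22 mm to -z. Starts upright, leaning 0.15 to 0.4 rad back from the lever; stays where left. Closed: level along the stop's +x over the lever, nose behind it; the nose lands on the lever if that is over 7 mm off its stop.
- hook_tab (a point): Middle of the hook's end tab (22 x 22 x 8 mm), at x = 78 mm in the hook's frame: push or press here.
- glue: White glue bottle, 60 mm diameter, 160 mm high, standing to the right of the damper; origin at the centre of its foot.
- tin: Orange tin, 90 mm diameter, 100 mm high, standing near the damper's far left; origin at the centre of its foot.

How it is judged:
By the outcome, as a careful person would: the job done as asked, in the order asked, and still so for the second after the job is handed in, with the robot touching nothing.
It also fails if it takes over 61 s, if anything falls off the work surface, if the arm or the gripper's body presses on something with over 40 N, if the wrist force passes 120 N, or if a joint passes its speed limit or range.

## Working session

There is one attempt and no reset: what is moved stays moved. The work goes in short steps, Python scripts to look and compute and a tool call to move; the robot and the scene stay as the last step left them, time stands still between calls to the robot, and variables do not carry over. Pictures are saved under pics/ and viewed, at most 10 in all, crops included, and the job is handed in when it is done.

Besides the shell and the picture viewer there is one more tool, called after "Emit:" as name(argument=value, ...) on one line, values as JSON. move_arm: Moves the arm, as the interface text tells. Its arguments: {"type":"object","properties":{"commands":{"type":"string"},"grip_force":{"type":"number"}},"required":["commands"]}

```bash
mkdir -p pics; ls
python3 - <<'E'
from station import telemetry, snapshot
import cv2, numpy as np, pickle
s=telemetry.sense(); print({k:np.round(v,3).tolist() for k,v in s.items()})
d={}
for n in ("side","top"):
    c=snapshot(n); d[n]=c; cv2.imwrite(f"pics/{n}0.png",c["image"][:,:,::-1]); print(n,{k:np.round(c[k],3).tolist() for k in c if k!="image"})
pickle.dump(d,open("snap0.pkl","wb"))
E
```

```text
pics
{'t': 0.0, 'q': [-1.419, 0.528, 1.434, 0.0, 1.181, -0.179], 'qd': [0.0, 0.001, 0.0, 0.0, -0.001, 0.0], 'tau': [0.0, -44.235, -17.803, 0.0, 0.008, -0.0], 'tcp_pos': [0.203, -0.59, 0.23], 'tool_rot': [0.986, 0.165, 0.0, -0.001], 'force': [0.416, -0.897, 0.104], 'ft_torque': [0.013, 0.02, -0.01], 'gripper_force': 0.0, 'finger_gap': 1.0}
side {'fx': 404.215, 'fy': 404.215, 'cx': 272.43, 'cy': 207.788, 'k1': -0.062, 'pose': [[0.848, -0.368, 0.381, 0.304], [-0.53, -0.578, 0.621, -0.552], [-0.008, -0.729, -0.685, 0.741], [0.0, 0.0, 0.0, 1.0]]}
top {'fx': 542.052, 'fy': 542.052, 'cx': 288.07, 'cy': 195.333, 'k1': 0.044, 'pose': [[0.025, -0.986, 0.165, 0.505], [-1.0, -0.025, 0.003, -0.024], [0.001, -0.165, -0.986, 1.086], [0.0, 0.0, 0.0, 1.0]]}
```

View pics/top0.png

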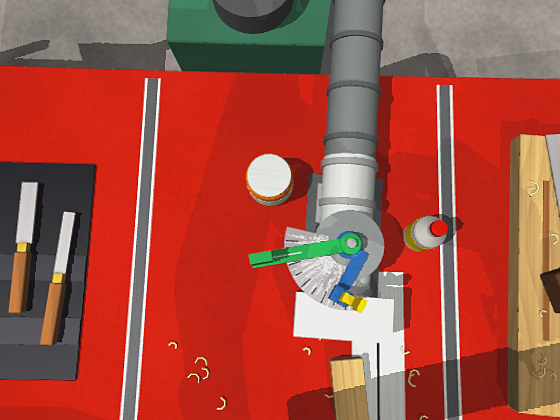

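View pics/side0.png

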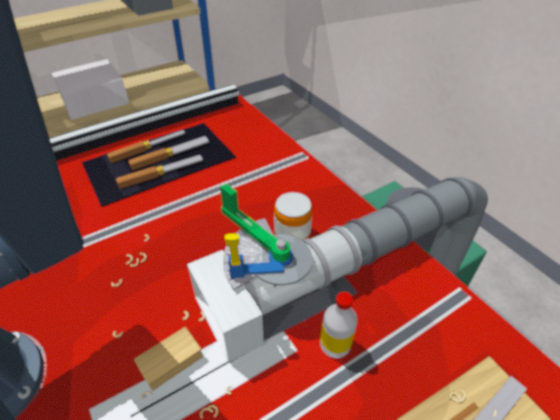

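```bash
cat > h.py <<'E'
import numpy as np, cv2
def ray(c,uv):
    K=np.array([[c["fx"],0,c["cx"]],[0,c["fy"],c["cy"]],[0,0,1]]);P=np.array(c["pose"])
    n=cv2.undistortPoints(np.array(uv,float).reshape(-1,1,2),K,np.array([c["k1"],0,0,0,0]))[:,0]
    return P[:3,3],np.c_[n,np.ones(len(n))]@P[:3,:3].T
def plane(c,uv,z):
    o,d=ray(c,uv); return o+d*((z-o[2])/d[:,2])[:,None]
def tri(c1,u1,c2,u2):
    (o,d),(p,e)=ray(c1,[u1]),ray(c2,[u2]); A=np.c_[d[0],-e[0]]
    s=np.linalg.lstsq(A,p-o,rcond=None)[0]; a,b=o+s[0]*d[0],p+s[1]*e[0]
    return (a+b)/2,np.linalg.norm(a-b)
def proj(c,X):
    P=np.linalg.inv(np.array(c["pose"]));K=np.array([[c["fx"],0,c["cx"]],[0,c["fy"],c["cy"]],[0,0,1]])
    return cv2.projectPoints(np.array(X,float).reshape(-1,1,3),cv2.Rodrigues(P[:3,:3])[0],P[:3,3],K,np.array([c["k1"],0,0,0,0]))[0][:,0]
def mask(c,name):
    h=cv2.cvtColor(c["image"],cv2.COLOR_RGB2HSV)
    lo,hi={"green":((50,120,60),(80,255,255)),"blue":((100,130,50),(125,255,255)),"yellow":((22,150,110),(32,255,255))}[name]
    return cv2.inRange(h,lo,hi)
E
python3 - <<'E'
import pickle,cv2,numpy as np
from h import *
d=pickle.load(open("snap0.pkl","rb"))
a=cv2.resize(d["top"]["image"][210:320,240:400,::-1],None,fx=5,fy=5,interpolation=cv2.INTER_CUBIC)
b=cv2.resize(d["side"]["image"][175:285,180:340,::-1],None,fx=5,fy=5,interpolation=cv2.INTER_CUBIC)
cv2.imwrite("pics/tc.png",a);cv2.imwrite("pics/sc.png",b)
for n in d:
  for k in ("green","blue","yellow"):
    m=mask(d[n],k);cs=[c for c in cv2.findContours(m,0,2)[0] if cv2.contourArea(c)>15]
    for c in cs:
        print(n,k,cv2.contourArea(c),cv2.boundingRect(c),[np.round(x,1) for x in cv2.minAreaRect(c)])
E
```

```text
side green 447.5 (458, 243, 27, 40) [array([470. , 262.7]), array([14.6, 37.8]), np.float64(28.1)]
side green 1159.5 (221, 185, 69, 76) [array([252.2, 224.3]), array([96.8, 23.4]), np.float64(44.5)]
side green 291.0 (366, 183, 33, 25) [array([384. , 195.5]), array([15.2, 33.5]), np.float64(63.4)]
side blue 525.0 (230, 252, 63, 26) [array([261. , 263.3]), array([20.5, 63.3]), np.float64(82.9)]
side blue 122.5 (174, 20, 10, 40) [array([178.2,  39.6]), array([39.6,  4.1]), np.float64(80.5)]
side blue 400.0 (199, 0, 15, 90) [array([206.2,  44.4]), array([89.8,  6. ]), np.float64(83.9)]
side yellow 353.0 (321, 328, 32, 25) [array([334.9, 341.6]), array([31.7, 19.9]), np.float64(15.4)]
side yellow 236.5 (225, 233, 15, 32) [array([231.9, 248.7]), array([31.5, 12.3]), np.float64(85.4)]
side yellow 17.5 (157, 166, 5, 8) [array([159. , 169.5]), array([7., 4.]), np.float64(90.0)]
top green 1527.0 (249, 233, 112, 35) [array([305.4, 253. ]), array([ 21.2, 112.2]), np.float64(77.8)]
top green 43.0 (304, 28, 20, 19) [array([313.9,  36.9]), array([19. , 17.4]), np.float64(3.2)]
top green 573.5 (296, 0, 35, 33) [array([312.5,  15.4]), array([30.3, 35.7]), np.float64(8.7)]
top green 2713.5 (167, 0, 140, 48) [array([236.5,  23.5]), array([ 47., 139.]), np.float64(90.0)]
top blue 692.0 (329, 243, 40, 65) [array([346.1, 272. ]), array([27.3, 65.7]), np.float64(21.8)]
top blue 22.5 (337, 231, 17, 8) [array([344.4, 233.4]), array([ 3.7, 17.1]), np.float64(68.2)]
top yellow 265.0 (339, 292, 28, 21) [array([352.8, 300.9]), array([25.5, 14.3]), np.float64(26.6)]
top yellow 56.5 (52, 274, 10, 9) [array([ 56.5, 278. ]), array([8., 9.]), np.float64(90.0)]
top yellow 50.5 (17, 243, 9, 9) [array([ 21., 247.]), array([8., 8.]), np.float64(90.0)]
top yellow 151.5 (405, 220, 20, 31) [array([412.8, 236.5]), array([29.9, 15.2]), np.float64(74.1)]
```

View pics/tc.png

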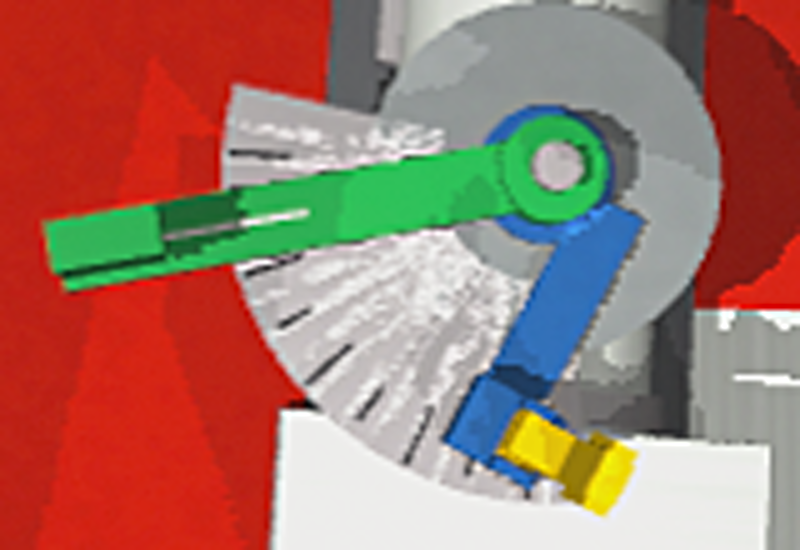

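View pics/sc.png

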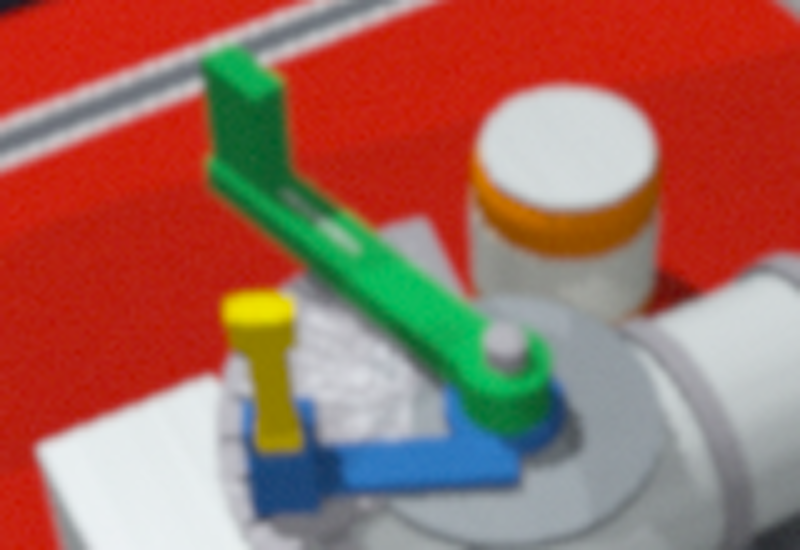

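Run:
```python
import pickle,cv2,numpy as np
from h import *
d=pickle.load(open("snap0.pkl","rb"));T,S=d["top"],d["side"]
np.set_printoptions(precision=4,suppress=True)
t=lambda x,y:(240+x/5-.4,210+y/5-.4); s=lambda x,y:(180+x/5-.4,175+y/5-.4)
print("paddle top",tri(T,t(106,240),S,s(244,73)),plane(T,[t(106,240)],.216),plane(S,[s(244,73)],.216))
print("pin",tri(T,t(558,166),S,s(507,330)))
hub=plane(T,[t(556,170)],.161)[0];print("hub ring@.161",hub)
print("tab",tri(T,t(600,475),S,s(258,310)))
b=plane(T,[t(485,372),t(445,437),t(530,487)],.165);print("block",b)
e=plane(T,[t(555,240),t(493,370),t(640,215),t(550,395)],.150);
for p,q in ((b[0],b[1]),(e[0],e[1]),(e[2],e[3])):
    v=q-p;print("stop ang",np.arctan2(-v[0],v[1]))
print("tin",plane(T,[(269,178)],.1),"glue",plane(T,[(438,228)],.16))
```

```text
paddle top (array([0.5499, 0.0194, 0.2149]), np.float64(0.0025829735055924066)) [[0.5486 0.0199 0.216 ]] [[0.5506 0.0178 0.216 ]]
pin (array([ 0.5798, -0.1286,  0.1824]), np.float64(0.002621162060633593))
hub ring@.161 [ 0.579  -0.1298  0.161 ]
tab (array([ 0.4808, -0.1328,  0.2549]), np.float64(0.0006559577025254074))
block [[ 0.5106 -0.106   0.165 ]
 [ 0.4889 -0.0928  0.165 ]
 [ 0.4733 -0.1212  0.165 ]]
stop ang 1.0263977161947664
stop ang 1.1325334019576832
stop ang 1.1107134983766176
tin [[0.7015 0.0154 0.1   ]] glue [[ 0.6097 -0.2786  0.16  ]]
```

The top view shows the spindle at about pixel (351,243), the paddle top at (261,258), the stop block at about (338,291) and the hook tab at (360,305). The side view agrees, with the paddle top at (229,190), the pin at (281,241) and the tab at (232,237). The lever is about 0.20 rad open in world axes and the stop is at about 1.075. I'll lift, shut the fingers and travel over the damper.

Emit:
move_arm(commands="0 0 -60 0 0 0 -1; 0 0 -100 0 0 0 -1; 45 -37 -100 0 0 0 -1; 90 -75 -100 0 0 0 -1; 135 -112 -100 0 0 0 -1", grip_force=40)

```text
t: 0.72
tcp_pos: [0.2948, -0.4395, 0.3309]
tool_rot: [0.986, 0.164, 0.0, -0.0]
force: [0.9, -0.1, -0.1]
finger_gap: -0.004
gripper_force: 0.0
```

Emit:
move_arm(commands="42 -35 0 0 0 0 -1; 84 -70 0 0 0 0 -1; 126 -105 0 0 0 0 -1; 168 -140 0 0 0 0 -1; 210 -175 0 0 0 0 -1")

```text
t: 1.35
tcp_pos: [0.4366, -0.2058, 0.3311]
tool_rot: [0.986, 0.165, -0.0, -0.0]
force: [0.9, -0.2, -0.9]
finger_gap: 0.001
gripper_force: 0.0
```

Emit:
move_arm(commands="43 -35 0 0 0 2 -1; 86 -70 0 0 0 4 -1; 129 -106 0 0 0 6 -1; 172 -141 0 0 0 7.5 -1; 214 -176 0 0 0 7.5 -1")

```text
t: 1.98
tcp_pos: [0.5819, 0.0301, 0.3309]
tool_rot: [0.995, 0.1, -0.0, 0.0]
force: [1.1, -0.6, 0.9]
finger_gap: 0.002
gripper_force: 0.0
```

Emit:
move_arm(commands="0 0 50 0 0 0 -1; 0 0 100 0 0 0 -1; 0 0 150 0 0 0 -1; -6 0 150 0 0 0 -1; -12 0 150 0 0 0 -1")

```text
t: 2.6
tcp_pos: [0.5701, 0.0258, 0.1826]
tool_rot: [0.995, 0.1, 0.001, 0.0]
force: [-0.0, 0.3, 0.2]
finger_gap: 0.001
gripper_force: 0.0
```

Run:
```python
from station import telemetry, snapshot
import cv2, numpy as np
a=snapshot("top")["image"][190:320,200:420,::-1];b=snapshot("side")["image"][130:260,180:400,::-1]
cv2.imwrite("pics/p1.png",cv2.resize(np.vstack([a,b]),None,fx=2.3,fy=2.3,interpolation=cv2.INTER_CUBIC))
```

```text
(no output)
```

View pics/p1.png

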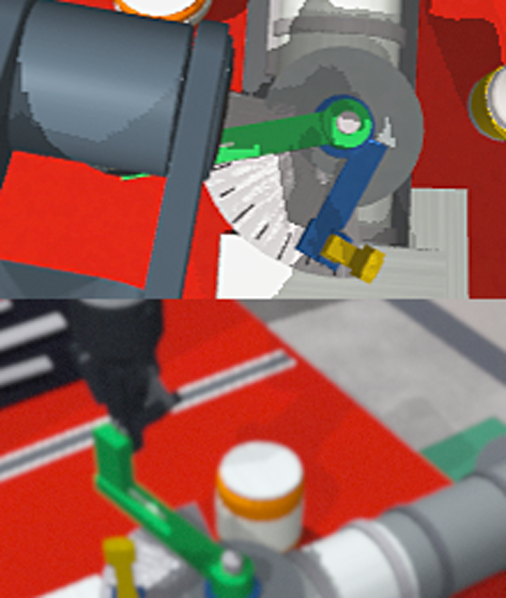

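The shut fingers stand just behind the paddle and above the bar, and the hook is clear. I'll push the lever round its arc.

Emit:
move_arm(commands="-13.8 -0.7 0 0 0 -4 -1; -24.6 -0.7 0 0 0 -8 -1; -35.3 0 0 0 0 -12 -1; -46.1 1.5 0 0 0 -16 -1; -56.6 3.8 0 0 0 -20 -1")

```text
t: 3.32
tcp_pos: [0.5172, 0.0114, 0.1841]
tool_rot: [0.962, 0.272, 0.004, 0.001]
force: [2.7, 4.2, 0.2]
finger_gap: 0.001
gripper_force: 1.6
```

Emit:
move_arm(commands="-10.8 -1 0 0 0 -4 -1; -21.6 -1.2 0 0 0 -8 -1; -32.4 -0.6 0 0 0 -12 -1; -43.2 0.7 0 0 0 -16 -1; -53.8 2.8 0 0 0 -20 -1")

```text
t: 3.95
tcp_pos: [0.4726, -0.0195, 0.184]
tool_rot: [0.901, 0.435, 0.003, 0.002]
force: [2.0, 3.1, 1.8]
finger_gap: -0.001
gripper_force: 1.6
```

Run:
```python
from station import telemetry, snapshot
import cv2, numpy as np
s=telemetry.sense();r=np.array(s["tcp_pos"])[:2]-[.579,-.129];th=2*np.arctan2(s["tool_rot"][1],s["tool_rot"][0]);
c,n=np.cos(th),np.sin(th);print(s["t"],th,"lever-frame",r@[c,n],r@[-n,c],s["force"], "push",s["force"][:2]@np.array([c,n]))
a=snapshot("top")["image"][190:320,200:420,::-1];b=snapshot("side")["image"][130:300,140:360,::-1]
cv2.imwrite("pics/p2.png",cv2.resize(np.vstack([a,b]),None,fx=1.99,fy=1.99,interpolation=cv2.INTER_CUBIC))
```

```text
3.95 0.8996197722756804 lever-frame 0.019617699179317712 0.15140521652901373 [1.9523131  3.12816256 1.76725449] push 3.6637930608021954
```

View pics/p2.png

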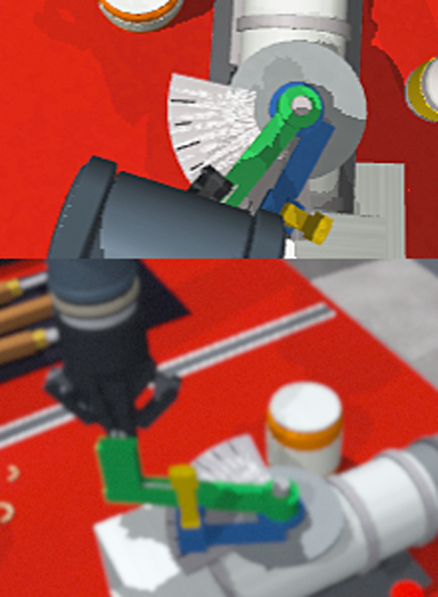

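The lever follows cleanly at about 0.90 rad with a 3.7 N push. About 10° remain, so I'll go slower.

Emit:
move_arm(commands="-3.8 -0.4 0 0 0 -1.4 -1; -7.5 -0.7 0 0 0 -2.8 -1; -11.3 -1 0 0 0 -4.2 -1; -15.1 -1.1 0 0 0 -5.6 -1; -18.9 -1.2 0 0 0 -7 -1")

```text
t: 4.68
tcp_pos: [0.4578, -0.0337, 0.1812]
tool_rot: [0.872, 0.489, 0.0, 0.0]
force: [2.7, 1.9, 1.7]
finger_gap: -0.002
gripper_force: 1.4
```

Emit:
move_arm(commands="-0.8 0 0 0 0 -0.3 -1; -1.6 -0.1 0 0 0 -0.6 -1; -2.4 -0.1 0 0 0 -0.9 -1; -3.2 -0.1 0 0 0 -1.2 -1; -4 -0.1 0 0 0 -1.5 -1")

```text
t: 5.3
tcp_pos: [0.4553, -0.0367, 0.1812]
tool_rot: [0.866, 0.5, -0.0, -0.0]
force: [2.5, 2.0, 1.0]
finger_gap: 0.002
gripper_force: 1.3
```

Emit:
move_arm(commands="-0.5 0 0 0 0 -0.2 -1; -1 0 0 0 0 -0.4 -1; -1.5 0 0 0 0 -0.6 -1; -2 0 0 0 0 -0.8 -1; -2.5 0 0 0 0 -1 -1")

```text
t: 5.92
tcp_pos: [0.4538, -0.0388, 0.1812]
tool_rot: [0.862, 0.507, -0.0, -0.0]
force: [0.1, 2.0, 0.2]
finger_gap: 0.003
gripper_force: 1.4
```

Emit:
move_arm(commands="-0.4 0 0 0 0 -0.1 -1; -0.8 0 0 0 0 -0.2 -1; -1.2 0 0 0 0 -0.3 -1; -1.6 0 0 0 0 -0.5 -1; -2 0 0 0 0 -0.7 -1")

```text
t: 6.55
tcp_pos: [0.4535, -0.039, 0.1812]
tool_rot: [0.859, 0.512, 0.001, -0.001]
force: [4.5, 10.1, -0.6]
finger_gap: -0.003
gripper_force: 5.5
```

The force has risen to 11 N with the motion halted, so the stop is reached. I'll press slightly more, keeping well under 30 N.

Emit:
move_arm(commands="-0.3 0 0 0 0 0 -1; -0.6 0 0 0 0 0 -1; -0.9 0 0 0 0 0 -1; -1.1 0 0 0 0 0 -1; -1.1 0 0 0 0 0 -1")

```text
t: 7.18
tcp_pos: [0.4535, -0.039, 0.1813]
tool_rot: [0.859, 0.511, 0.002, -0.002]
force: [5.3, 12.9, -0.6]
finger_gap: -0.0
gripper_force: 7.1
```

Run:
```python
from station import telemetry, snapshot
import cv2, numpy as np
s=telemetry.sense();r=np.array(s["tcp_pos"])[:2]-[.579,-.129];th=2*np.arctan2(s["tool_rot"][1],s["tool_rot"][0]);
c,n=np.cos(th),np.sin(th);print(s["t"],s["tcp_pos"],th,"lever-frame",r@[c,n],r@[-n,c], "push",s["force"][:2]@np.array([c,n]))
```

```text
7.175 [ 0.45351389 -0.03900917  0.18125725] 1.0737454429686482 lever-frame 0.019265059542463322 0.15321216969979842 push 13.869095121423003
```

Emit:
move_arm(commands="20 0 0 0 0 0 -1; 20 0 -40 0 0 0 -1; 20 0 -90 0 0 0 -1; 20 0 -150 0 0 0 -1; -20 34 -150 0 0 0 -1")

```text
t: 7.8
tcp_pos: [0.4751, -0.0753, 0.3366]
tool_rot: [0.857, 0.515, 0.003, 0.005]
force: [1.7, 1.0, -0.9]
finger_gap: -0.001
gripper_force: 0.0
```

Emit:
move_arm(commands="-40 20 0 0 0 0 -1; -94 34 0 0 0 0 -1; -94 34 0 0 0 0 -1; -94 34 0 0 0 0 -1; -94 34 0 0 0 0 -1")

```text
t: 8.43
tcp_pos: [0.4583, -0.1733, 0.3312]
tool_rot: [0.858, 0.513, -0.0, -0.0]
force: [-0.4, -0.1, -0.7]
finger_gap: -0.003
gripper_force: 0.0
```

Run:
```python
from station import telemetry, snapshot
import cv2, numpy as np
s=telemetry.sense();r=np.array(s["tcp_pos"])[:2]-[.579,-.129];th=2*np.arctan2(s["tool_rot"][1],s["tool_rot"][0]);
c,n=np.cos(th),np.sin(th);print(s["t"],s["tcp_pos"],th,"lever-frame",r@[c,n],r@[-n,c])
a=snapshot("top")["image"][200:330,220:420,::-1];b=snapshot("side")["image"][170:300,160:360,::-1]
cv2.imwrite("pics/p3.png",cv2.resize(np.vstack([a,b]),None,fx=2.3,fy=2.3,interpolation=cv2.INTER_CUBIC))
```

```text
8.425 [ 0.45830994 -0.17326473  0.33121213] 1.0775752932903075 lever-frame -0.09613150170336927 0.08534747926444929
```

View pics/p3.png

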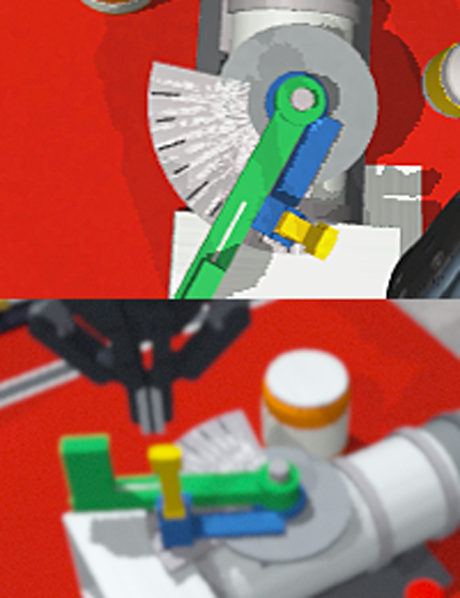

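The top view shows the lever lying against the blue block at crop pixel (265,215), and the hook still upright at (310,235). I'm now going down behind the hook.

Emit:
move_arm(commands="0 0 50 0 0 0 -1; 0 0 95 0 0 0 -1; 9 0 95 0 0 0 -1; 18 0 95 0 0 0 -1; 26 0 95 0 0 0 -1")

```text
t: 9.15
tcp_pos: [0.4726, -0.1512, 0.2383]
tool_rot: [0.858, 0.513, 0.001, 0.002]
force: [-0.0, 0.5, 0.3]
finger_gap: 0.002
gripper_force: 0.0
```

Emit:
move_arm(commands="10 0 -2 0 0 0 -1; 20 0 -4 0 0 0 -1; 30 0 -6 0 0 0 -1; 39 0 -7 0 0 0 -1; 48 0 -5 0 0 0 -1")

```text
t: 9.78
tcp_pos: [0.494, -0.1086, 0.2415]
tool_rot: [0.859, 0.512, 0.0, 0.0]
force: [0.2, 0.1, 1.2]
finger_gap: -0.0
gripper_force: 0.2
```

Run:
```python
from station import telemetry, snapshot
import cv2, numpy as np
s=telemetry.sense();r=np.array(s["tcp_pos"])[:2]-[.579,-.129];th=2*np.arctan2(s["tool_rot"][1],s["tool_rot"][0]);
c,n=np.cos(th),np.sin(th);print(s["t"],s["tcp_pos"],th,"lever-frame",r@[c,n],r@[-n,c])
a=snapshot("top")["image"][200:330,220:420,::-1];b=snapshot("side")["image"][150:280,160:360,::-1]
cv2.imwrite("pics/p4.png",cv2.resize(np.vstack([a,b]),None,fx=2.3,fy=2.3,interpolation=cv2.INTER_CUBIC))
```

```text
9.775 [ 0.49401769 -0.10864102  0.24145929] 1.0760552230921083 lever-frame -0.02243215020521664 0.08445874231695932
```

View pics/p4.png

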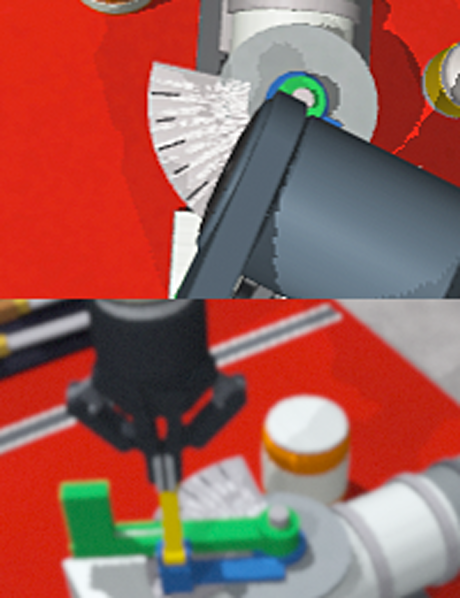

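The hook is tipping ahead of the fingers. I'll follow its arc down.

Emit:
move_arm(commands="11 0 4.5 0 0 0 -1; 19 0 9.5 0 0 0 -1; 27 0 15.5 0 0 0 -1; 34 0 23 0 0 0 -1; 40 0 30 0 0 0 -1")

```text
t: 10.5
tcp_pos: [0.5127, -0.0735, 0.2106]
tool_rot: [0.859, 0.513, -0.0, -0.0]
force: [-0.6, 0.7, 0.1]
finger_gap: 0.002
gripper_force: 0.1
```

Emit:
move_arm(commands="5 0 8 0 0 0 -1; 9 0 17 0 0 0 -1; 12 0 24 0 0 0 -1; 15 0 29 0 0 0 -1; 16 0 32 0 0 0 -1")

```text
t: 11.12
tcp_pos: [0.5203, -0.0598, 0.179]
tool_rot: [0.859, 0.512, -0.0, -0.0]
force: [0.2, 0.3, -0.5]
finger_gap: 0.004
gripper_force: 0.0
```

Run:
```python
from station import telemetry, snapshot
import cv2, numpy as np
s=telemetry.sense();r=np.array(s["tcp_pos"])[:2]-[.579,-.129];th=2*np.arctan2(s["tool_rot"][1],s["tool_rot"][0]);
c,n=np.cos(th),np.sin(th);print(s["t"],s["tcp_pos"],th,"lever-frame",r@[c,n],r@[-n,c])
b=snapshot("side")["image"][150:280,160:360,::-1]
cv2.imwrite("pics/p5.png",cv2.resize(b,None,fx=4,fy=4,interpolation=cv2.INTER_CUBIC))
```

```text
11.125 [ 0.52028264 -0.05979815  0.17898141] 1.0761510902460016 lever-frame 0.03303284858174973 0.08453079843902617
```

View pics/p5.png

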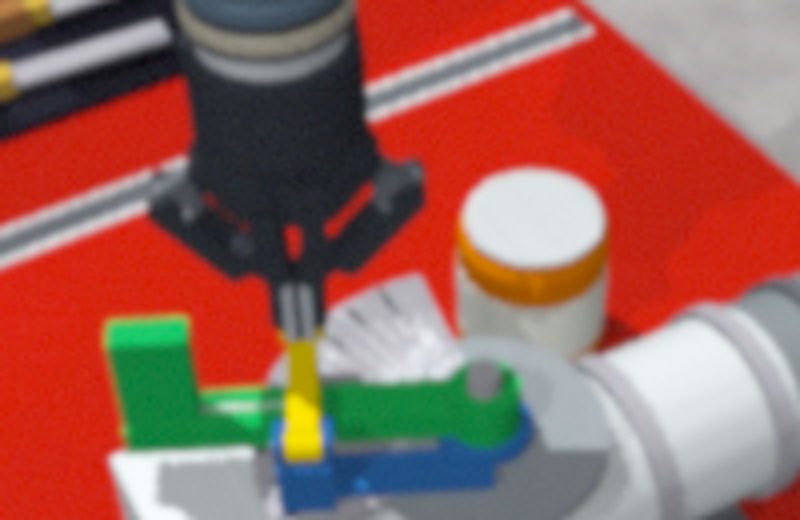

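The hook lies across the lever under the fingers, almost level, with little force. I'll press it home.

Emit:
move_arm(commands="3 0 1 0 0 0 -1; 4 0 2 0 0 0 -1; 4 0 3 0 0 0 -1; 4 0 4 0 0 0 -1; 4 0 5 0 0 0 -1")

```text
t: 11.8
tcp_pos: [0.5224, -0.0564, 0.1756]
tool_rot: [0.859, 0.512, 0.0, 0.0]
force: [-1.9, 1.2, 12.6]
finger_gap: -0.0
gripper_force: 6.4
```

Emit:
move_arm(commands="0 0 0.4 0 0 0 -1; 0 0 0.8 0 0 0 -1; 0 0 1.2 0 0 0 -1; 0 0 1.6 0 0 0 -1; 0 0 2 0 0 0 -1")

```text
t: 12.42
tcp_pos: [0.5225, -0.0564, 0.1752]
tool_rot: [0.859, 0.513, 0.001, 0.001]
force: [-5.2, 2.4, 21.1]
finger_gap: -0.0
gripper_force: 10.4
```

The hook bottoms at z = 0.175, the level height, with 21 N on it. I'll retreat straight up and away, then check.

Emit:
move_arm(commands="0 0 -20 0 0 0 -1; 0 0 -60 0 0 0 -1; 0 0 -110 0 0 0 -1; 0 0 -160 0 0 0 -1; -50 0 -170 0 0 0 -1")

```text
t: 13.05
tcp_pos: [0.501, -0.1, 0.3464]
tool_rot: [0.857, 0.515, 0.003, 0.004]
force: [0.0, -0.8, 0.4]
finger_gap: 0.006
gripper_force: 0.0
```

Emit:
move_arm(commands="-50 20 0 0 0 0 -1; -100 40 0 0 0 0 -1; -150 60 0 0 0 0 -1; -200 80 0 0 0 0 -1; -200 80 0 0 0 0 -1")

```text
t: 13.68
tcp_pos: [0.4731, -0.3183, 0.3418]
tool_rot: [0.86, 0.51, -0.0, 0.0]
force: [-0.4, 0.8, -0.3]
finger_gap: 0.001
gripper_force: 0.0
```

Run:
```python
from station import telemetry, snapshot
import cv2, numpy as np, pickle
s=telemetry.sense();print(s["t"],s["tcp_pos"],s["force"])
d={n:snapshot(n) for n in("top","side")};pickle.dump(d,open("snap1.pkl","wb"))
a=d["top"]["image"][220:320,250:410,::-1];b=d["side"]["image"][170:290,180:340,::-1]
cv2.imwrite("pics/p6.png",cv2.resize(np.vstack([a,b]),None,fx=2.7,fy=2.7,interpolation=cv2.INTER_CUBIC))
from h import *
S=np.array([.579,-.129]);th=1.075
R=np.array([[np.cos(th),-np.sin(th)],[np.sin(th),np.cos(th)]])
for n,c in d.items():
    pt=lambda x,y,z:np.r_[S+R@[x/1e3,y/1e3],z/1e3]
    print(n,"pred paddle top,tab,glue",proj(c,[pt(0,152,216),pt(44,85,175)]).round(1).tolist())
    m=mask(c,"yellow");print([(cv2.boundingRect(k)) for k in cv2.findContours(m,0,2)[0] if cv2.contourArea(k)>100])
o=pickle.load(open("snap0.pkl","rb"))["top"]["image"].astype(int);q=d["top"]["image"].astype(int)
for nm,(x,y) in {"tin":(269,180),"glue":(428,232)}.items(): print(nm,np.abs(o-q)[y-25:y+25,x-25:x+25].mean())
```

```text
13.675 [ 0.47307013 -0.3183047   0.34175326] [-0.39349249  0.83909795 -0.30494241]
top pred paddle top,tab,glue [[307.6, 325.5], [303.4, 274.2]]
[(295, 266, 55, 38), (405, 220, 23, 31)]
side pred paddle top,tab,glue [[195.3, 232.7], [234.6, 229.0]]
[(321, 328, 32, 25), (229, 224, 12, 41)]
tin 11.4112
glue 6.640133333333333
```

View pics/p6.png

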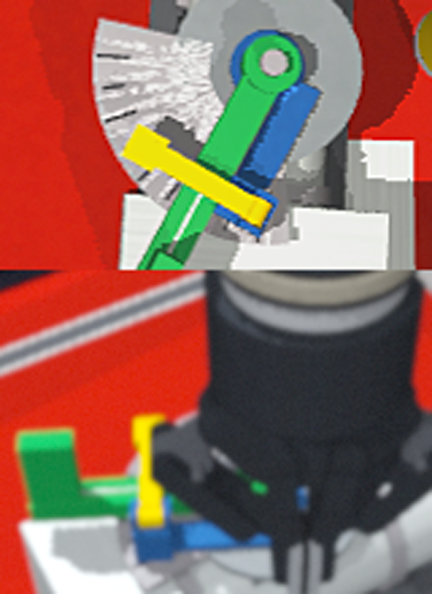

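The final view shows the yellow hook level over the lever. Its tab is at top-view pixel (304,275), against a predicted (303,274), and the lever lies on the blue block. The gripper touches nothing, so I'm handing the job in.

```bash
python3 -c "
from station import ticket
print(ticket.sign_off())"
```

```text
the job is handed in; nothing more can be done
None
```

I pushed the lever home against the blue stop with at most about 14 N and pressed the yellow hook down level over it. The arm stayed clear of the bottle and the tin, and I handed the job in about 14 s into the 61 s allowed; no verdict came back.

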